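# Nest a calorimeter and hold a surface probe on its lid

## Robot

A 6-joint arm with a two-finger parallel gripper is mounted at the origin on the work surface. World frame = base frame: x ahead of the robot, y to its left, z up, the work surface at z = 0. Lengths are in m, angles in rad, forces in N, time in s.
With the tool pointing down it reaches from about 0.35 to 1 m from the base axis. Payload 7.1 kg.
Tool frame: the origin (TCP) lies between the finger pads; the fingertips stand 22 mm ahead of it and the grasp point (between the pads) lies 3 mm ahead of it; z points along the fingers, y is the line along which they close (so a half turn about z gives the same grasp; the last joint's range is limited). The gripper opens to 85 mm and grips with 20 to 120 N. Pads are 22 mm wide; open, the fingers measure 114 mm over their backs; the gripper's body (76 mm by 85 mm) begins 54 mm behind the grasp point. The pads swing forward as they close: fully open they stand 13 mm farther back than shut.
Start: joints at [1.152, 0.423, 1.63, -0, 1.089, -0.019], TCP at [0.243, 0.576, 0.253] pointing down, gripper open.
Joint ranges: [-3, 3], [-0.9, 2.11], [0.09, 2.58], [-1.31, 4.45], [0.11, 2.69], [-2.54, 2.54]. Speed limits (rad/s): [2.39, 2.39, 3.01, 3.14, 3.14, 3.14].

## Interface

Orientations are given as a rotation vector (axis times angle).
In Python, from rig import manip gives the robot as it stands. The module is installed in compiled form; this text tells all that it offers. Calls block until the motion is done:
- manip.move_to(position, orientation): joint-space move of the TCP to a pose.
- manip.servo_line(position, orientation=None, rate=0.15): straight line of the TCP; orientation=None keeps the orientation; rate is the mean speed in m/s.
- manip.set_joints(angles): joint-space move.
- manip.command_gripper(opening, f_grip=None): finger opening in m; f_grip is the grip in N (None keeps the last); returns when the fingers have stopped.
- manip.hold(seconds).
- manip.solve_ik(position, orientation): joint angles nearest the present ones, or None.
- manip.camera(name): name is "side" or "top" or "wrist"; returns a dict with "image" (420x560x3 uint8, red, green, blue), "fx", "fy", "cx", "cy" (pixels), "cam_to_world" (4x4, takes a point from camera to world coordinates); the wrist camera has in their place "mount" (4x4, takes a point from camera to tool coordinates, whose origin is the TCP and whose axes are the flange's). Camera axes: x right, y down, z forward; pixel columns grow to the right and rows downward; lengths in m; the calibration is good to about 2 mm. A picture is of the moment at which its call begins: read the wrist's pose just before it. There is no depth.
A pose or a line that the arm cannot do raises manip.IKError and nothing moves.
- manip.sign_off(): hands the job in; it is judged then, once.
Readings, each from a call of its own:
- manip.get_time(): time.
- manip.get_joint_positions(): joint angles.
- manip.get_joint_vel(): joint speeds.
- manip.get_tau(): joint torques, N m.
- manip.get_position(): TCP position.
- manip.get_ee_rot(): TCP orientation.
- manip.get_contact_force(): force on the tool from outside, world axes, zero at the start.
- manip.get_torque(): the same for the moment, N m.
- manip.get_width(): finger opening in m.
- manip.get_grip_force(): force on a finger pad.
Only numpy, scipy, OpenCV 4.12 (cv2) and the standard library are available. Lean on these libraries where they do the work, as an engineer would, in place of code of your own. Each camera call takes 0.05 s, during which the arm holds its last target. There are 200 camera calls.

## Task

Put the calorimeter together from the largest part inward: lower the open aluminium cup fully into the cork jacket and let go, then lower the closed steel can fully into the cup and let go, without dropping either. After that take the surface probe out of its wooden block and press its sprung copper tip lightly, probe upright, on the middle of the ring marked on the can's lid, until the tip is about half-way in. Finish there, still holding the probe steadily in the gripper; do not let go of it, and leave the lamp, the hand generator and the tray alone.

Things in the scene. Friction and masses are not known exactly. Their poses are not given: they have to be found in the camera images.
- jacket_base (a point): Largest vessel: cork jacket, a low open round pot, loose on the bench, 86 mm outside diameter, 76 mm inside, 50 mm high, inner floor 6 mm above its underside, 0.5 kg. This point is the centre of its underside; z up.
- cup_center (a point): Middle vessel: open round aluminium cup, straight sided, 66 mm outside diameter, 58 mm inside, 85 mm high, inner floor 5 mm above its underside, 0.11 to 0.22 kg. This point is on its axis half-way up (42.5 mm above its underside, 42.5 mm below its rim); z up. Seated in the jacket it stands 41 mm above the jacket's rim, so it can be held there by its outside.
- can_center (a point): Smallest vessel: closed steel can, a straight cylinder 48 mm in diameter and 118 mm high with a flat pale lid, 0.25 to 0.5 kg. This point is on its axis half-way up (59 mm above its underside); z up. Seated in the cup it stands 38 mm above the cup's rim.
- can_mark (a point): The marked spot: middle of the dark ring (18 mm outside, 14 mm inside diameter, flat) painted on the centre of the can's lid. This point is on the lid's surface, 59 mm above can_center.
- probe_grip (a point): The surface probe, 0.1 kg, standing upright in the central hole of its block: a white round handle 22 mm in diameter and 100 mm long, under it a steel stem 10 mm in diameter and 45 mm long, then the copper tip. This point is on the handle's axis, 45 mm below the handle's top and 55 mm above its lower end; z points up along the probe, away from the tip. With the tip fully out, the tip's end is 120 mm below this point. Pull it straight up by more than 70 mm to clear the block.
- probe_tip (a point): End of the probe's sprung copper tip: a 7 mm rod with a round end, on the probe's axis, 65 mm below the handle's lower end when fully out. It slides into the stem against a spring.
- plunger (a joint): How far the probe's tip is pushed in, m: 0 fully out, 0.012 fully in (stop). It takes about 1 N at 0 and about 5 N at 0.012, rising evenly (350 N/m), about 3 N half-way.
- block: Wooden block that holds the probe, fixed to the bench, 80 x 80 x 80 mm, with a vertical hole 15 mm wide and 72 mm deep in the middle of its top; the probe's handle rests on the top. Origin: centre of its underside.
- lamp: Bystander, loose: bulb on a yellow socket on a 70 mm square plywood base, 87 mm high. Origin: centre of its underside.
- generator: Bystander, loose: plywood hand generator with a 121 mm spoked wheel standing across its base (90 x 100 mm), 138 mm high. Origin: on the bench below the wheel's centre; x points from the wheel to the post.
- tray: Bystander, loose: blue plastic tray, 300 x 240 mm, 80 mm high, with odds and ends in it. Origin: centre of its underside.
Not all that is in view belongs to the job. Leave any blue look-alike of the part that bears probe_grip alone.

How it is judged:
By the outcome, as a careful person would: the job done as asked, in the order asked, and still so for the second after the job is handed in, while the arm keeps its last pose, push and grip.
It also fails if it takes over 62 s, if anything falls off the work surface, if the arm or the gripper's body presses on something with over 40 N, if the wrist force passes 120 N, or if a joint passes its speed limit or range.

## Working session

There is one attempt and no reset: what is moved stays moved. The work goes in short steps, each a Python script; the robot and the scene stay as the last script left them, time stands still between calls to the robot, and variables do not carry over. Pictures are saved under pics/ and viewed, at most 11 in all, crops included, and the job is handed in when it is done.

```bash
mkdir -p pics
python3 - <<'E'
from rig import manip as m
import cv2,numpy as np,pickle
d={}
for n in("top","side","wrist"):
    p=(m.get_position(),m.get_ee_rot()); c=m.camera(n); c["pose"]=p; d[n]=c
    print(n,c["fx"],c["cx"],c["cy"],np.round(c.get("cam_to_world",c.get("mount")),3).tolist())
pickle.dump(d,open("d0.pkl","wb"))
for n in d: cv2.imwrite(f"pics/{n}0.png",d[n]["image"][:,:,::-1])
print(m.get_time(),m.get_ee_rot())
E
```

```text
top 399.9279693015883 282.05056383928667 211.8522475352633 [[0.015, -0.989, 0.149, 0.417], [-1.0, -0.014, 0.004, -0.112], [-0.002, -0.149, -0.989, 1.261], [0.0, 0.0, 0.0, 1.0]]
side 429.6881262152997 280.93924478260095 205.71028206192335 [[0.687, -0.533, 0.494, 0.011], [-0.727, -0.501, 0.47, -0.631], [-0.003, -0.682, -0.732, 0.906], [0.0, 0.0, 0.0, 1.0]]
wrist 292.2898076848366 279.8204183069246 213.37271788709546 [[-0.001, -0.958, -0.285, 0.072], [1.0, -0.001, -0.001, -0.001], [0.0, -0.285, 0.958, -0.121], [0.0, 0.0, 0.0, 1.0]]
0.15 [-6.23827562e-01 -3.07878377e+00  1.82519683e-03]
```

View pics/top0.png

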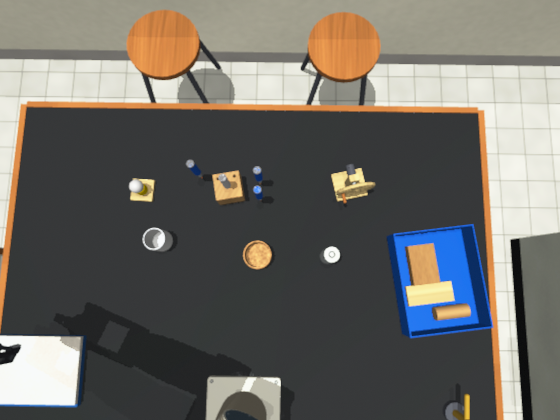

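View pics/side0.png

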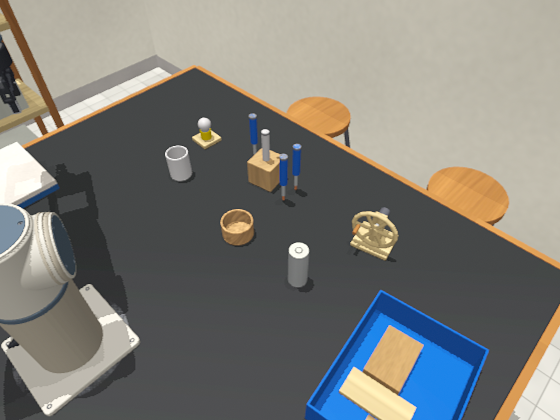

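Top view: cup (157,240), jacket (257,255), can (332,255), block with the white probe (handle top 222,179), and blue look-alikes at (192,165), (258,170) and (257,190). The lamp is at (142,189), the generator at (350,185) and the tray at (440,280). 
Candidates for the probe are white (223,180) and the three blues. I choose the white one, which stands in the block's hole.

```bash
cat > h.py <<'E'
import numpy as np,cv2,pickle
from scipy.spatial.transform import Rotation as R
def c2w(c):
    if "cam_to_world" in c: return np.array(c["cam_to_world"])
    T=np.eye(4);T[:3,:3]=R.from_rotvec(c["pose"][1]).as_matrix();T[:3,3]=c["pose"][0]
    return T@np.array(c["mount"])
def onplane(c,uv,z):
    T=c2w(c);uv=np.atleast_2d(uv).astype(float)
    d=np.c_[(uv[:,0]-c["cx"])/c["fx"],(uv[:,1]-c["cy"])/c["fy"],np.ones(len(uv))]@T[:3,:3].T
    return T[:3,3]+d*((z-T[2,3])/d[:,2])[:,None]
def proj(c,P):
    q=np.linalg.inv(c2w(c))@np.r_[P,1]
    return np.array([c["fx"]*q[0]/q[2]+c["cx"],c["fy"]*q[1]/q[2]+c["cy"]])
E
python3 - <<'E'
from h import *
d=pickle.load(open("d0.pkl","rb"))
t=d["top"];s=d["side"]
def mask(img,lo,hi):
    return cv2.inRange(cv2.cvtColor(img,cv2.COLOR_RGB2HSV),lo,hi)
def blob(c,roi,lo,hi,z,name,off=0):
    x,y,w,h=roi; mk=mask(c["image"],lo,hi)[y:y+h,x:x+w]
    n,l,st,ce=cv2.connectedComponentsWithStats(mk)
    if n<2: print(name,"none");return
    k=1+np.argmax(st[1:,4]); cs,_=cv2.findContours((l==k).astype(np.uint8),cv2.RETR_EXTERNAL,cv2.CHAIN_APPROX_NONE)
    p=cs[0][:,0]+[x,y]; W=onplane(c,p,z)[:,:2].astype(np.float32)
    (cx,cy),r=cv2.minEnclosingCircle(W); print(name,st[k],ce[k]+[x,y],"enc",round(cx,4),round(cy,4),"d",round(2*r,4))
bright=((0,0,90),(179,70,255)); cork=((5,60,70),(30,255,255))
blob(t,(138,222,42,36),*bright,.085,"cup top")
blob(t,(238,235,40,40),*cork,.05,"jacket top")
blob(t,(316,242,32,30),(0,0,190),(179,60,255),.118,"can top")
blob(t,(214,170,18,18),*bright,.18,"probe top")
blob(s,(160,140,36,45),*bright,.085,"cup side")
blob(s,(216,206,44,42),*cork,.05,"jacket side")
blob(s,(284,240,30,20),(0,0,190),(179,60,255),.118,"can side")
blob(s,(258,127,16,12),*bright,.18,"probe side")
def crop(c,x,y,w,h,k): return cv2.resize(c["image"][y:y+h,x:x+w],(w*k,h*k),interpolation=cv2.INTER_CUBIC)
a=np.hstack([crop(t,180,150,95,65,4),crop(s,232,105,95,100,4)[:260]])
b=np.hstack([crop(t,135,215,60,50,5),crop(t,230,230,50,50,5),crop(t,310,230,42,50,5)])
o=np.zeros((520,760,3),np.uint8);o[:260]=a;o[265:515,:760]=b[:, :760]
cv2.imwrite("pics/crop1.png",o[:,:,::-1])
w=d["wrist"]; print(onplane(w,(280,210),0))
E
```

```text
cup top [  4   5  30  24 571] [156.26970228 239.28371278] enc 0.5066 0.2609 d 0.089
jacket top [  4   5  30  30 699] [256.82689557 254.43490701] enc 0.468 -0.0324 d 0.09
can top [  8   5  16  16 198] [331.5        254.11111111] enc 0.4693 -0.2492 d 0.0458
probe top [  4   3  13  15 107] [223.97196262 180.36448598] enc 0.6649 0.0533 d 0.0451
cup side [  5   5  27  36 764] [178.22774869 162.43455497] enc 0.4899 0.2296 d 0.161
jacket side [   4    3   34   37 1041] [236.97214217 226.56388088] enc 0.4538 -0.0449 d 0.1258
can side [  5   3  20  15 236] [298.49152542 249.93644068] enc 0.47 -0.2488 d 0.0456
probe side [ 3  2  9 10 83] [264.78313253 133.69879518] enc 0.6676 0.0525 d 0.045
[[0.27404398 0.56119734 0.        ]]
```

View pics/crop1.png

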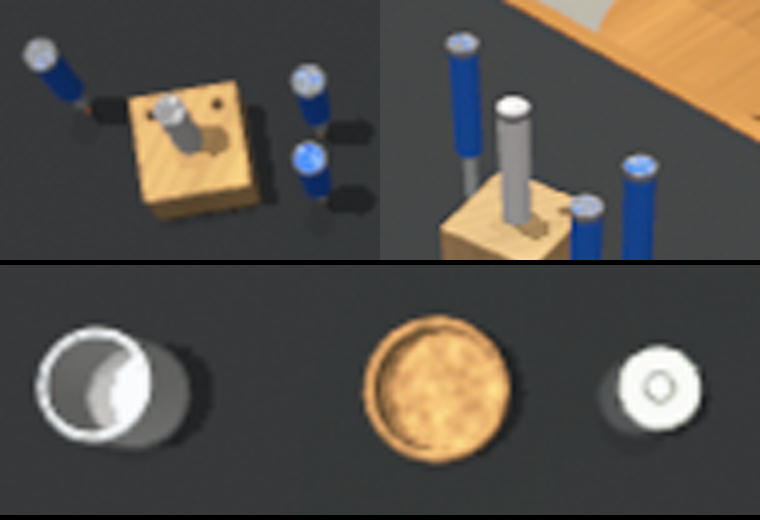

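View pics/wrist0.png

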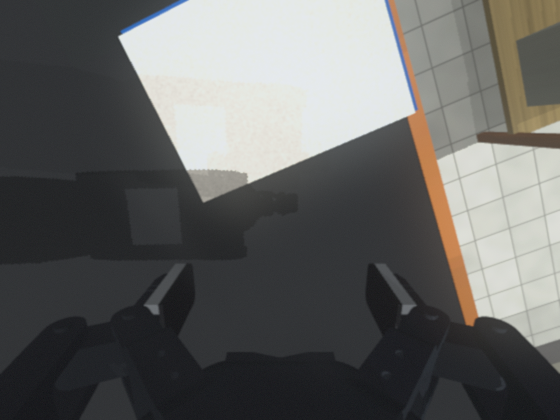

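The crop confirms the choice: only the white handle stands in the block's hole, at side (265,131). The blue ones stand free around it. The wrist view shows only the bench edge and a white sheet. Next I triangulate the handle tops and go to hover over the cup.

```bash
cat >> h.py <<'E'
def ori(psi):  # tool down, tool x at yaw psi
    x=np.array([np.cos(psi),np.sin(psi),0]);z=np.array([0,0,-1.]);return R.from_matrix(np.c_[x,np.cross(z,x),z]).as_rotvec()
def tri(c1,p1,c2,p2):
    A=[];b=[]
    for c,p in((c1,p1),(c2,p2)):
        o=c2w(c)[:3,3];d=onplane(c,p,0)[0]-o;d/=np.linalg.norm(d);M=np.eye(3)-np.outer(d,d);A.append(M);b.append(M@o)
    return np.linalg.lstsq(np.vstack(A),np.hstack(b),rcond=None)[0]
def rim(c,lo,hi,z,P,rad,ring=True):
    """circle centre on plane z near P: largest blob's outer contour, robust fit"""
    mk=cv2.inRange(cv2.cvtColor(c["image"],cv2.COLOR_RGB2HSV),lo,hi)
    cs,_=cv2.findContours(mk,cv2.RETR_LIST,cv2.CHAIN_APPROX_NONE)
    p=np.vstack([k[:,0] for k in cs]);W=onplane(c,p,z)[:,:2]
    from scipy.optimize import least_squares
    x=np.array(P[:2],float)
    for tol in(.012,.006,.003,.002):
        r=np.hypot(*(W-x).T);k=abs(r-rad)<tol
        x=least_squares(lambda q:np.hypot(*(W[k]-q).T)-rad,x,loss="soft_l1",f_scale=.001).x
    return x,k.sum(),(np.hypot(*(W[k]-x).T)-rad).std()
def snap(m,n="wrist"):
    p=(m.get_position(),m.get_ee_rot());c=m.camera(n);c["pose"]=p;return c
E
python3 - <<'E'
from h import *
from rig import manip as m
d=pickle.load(open("d0.pkl","rb"));t,s=d["top"],d["side"]
for a,b in(((190,163),(252.5,115.7)),((257.2,170),(297,146.5)),((257.2,189.5),(283.5,156.5)),((222.2,177),(265.2,131.5))): print(tri(t,a,s,b).round(3))
B=((0,0,110),(179,70,255));C=((5,60,70),(30,255,255));L=((0,0,190),(179,60,255))
print("cup",onplane(t,(153.7,238.8),.085),rim(t,*B,.085,onplane(t,(153.7,238.8),.085)[0],.033))
print("jac",rim(t,*C,.05,(.468,-.0324),.043),"can",rim(t,*L,.118,(.4693,-.2492),.024),rim(s,*L,.118,(.4693,-.2492),.024))
p=onplane(t,(153.7,238.8),.085)[0]
psi=np.arctan2(p[1],p[0])+np.pi/2
m.move_to([p[0],p[1],.22],ori(psi))
c=snap(m);pickle.dump(c,open("cup.pkl","wb"))
cv2.imwrite("pics/w1.png",c["image"][:,:,::-1]);print(m.get_time(),m.get_joint_positions(),m.get_position())
for lo in(110,140,170):print(rim(c,(0,0,lo),(179,70,255),.085,p,.033))
E
```

```text
[0.718 0.155 0.163]
[ 0.7   -0.036  0.164]
[ 0.644 -0.037  0.165]
[0.675 0.06  0.179]
cup [[0.50804376 0.27004129 0.085     ]] (array([0.5089281 , 0.27067694]), np.int64(65), np.float64(0.0009399402287111263))
jac (array([ 0.46838793, -0.03249183]), np.int64(81), np.float64(0.000825511424028159)) can (array([ 0.46600748, -0.24911413]), np.int64(19), np.float64(0.0008428904558859368)) (array([ 0.47270419, -0.24645167]), np.int64(25), np.float64(0.0008246302583468628))
1.7 [ 4.69653696e-01  3.91867057e-01  1.76755352e+00  2.30845923e-04
  9.81863910e-01 -2.06675021e-02] [0.50769463 0.2710754  0.22013365]
(array([0.50804376, 0.27004129]), np.int64(0), np.float64(nan))
(array([0.50050121, 0.25880511]), np.int64(43), np.float64(0.0008087433583990718))
(array([0.5105583 , 0.26941206]), np.int64(90), np.float64(0.0004889925358272105))
  ret = _var(a, axis=axis, dtype=dtype, out=out, ddof=ddof,
  arrmean = um.true_divide(arrmean, div, out=arrmean,
  ret = ret.dtype.type(ret / rcount)
```

View pics/w1.png

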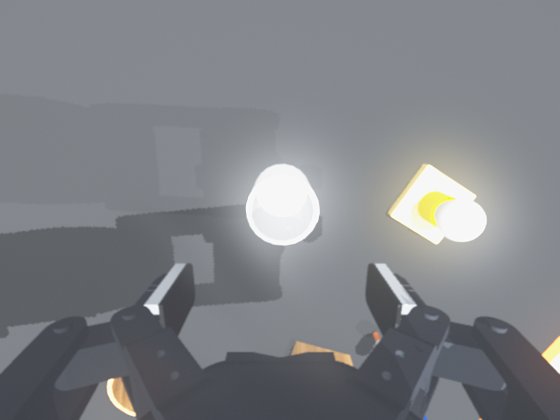

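The wrist view shows the cup rim centred near (283,209) with radius about 36 px. The lamp (430,205) is well clear of the fingers. Next: a fine fit, then grasp the cup, lift it and look at the jacket.

```bash
python3 - <<'E' 2>&1 | grep -v -i warn
from h import *
from rig import manip as m
c=pickle.load(open("cup.pkl","rb"))
p0=onplane(c,(283,208.5),.085)[0];print(p0)
best=[rim(c,(0,0,v),(179,70,255),.085,p0,.033) for v in(170,190,210,230)];print(best)
p=np.median([b[0] for b in best],0);print(p)
psi=np.arctan2(p[1],p[0])+np.pi/2
if np.hypot(*(p-p0[:2]))<.004:
    m.command_gripper(.085,40)
    m.servo_line([*p,.068],ori(psi),rate=.12)
    print(m.get_contact_force())
    m.command_gripper(.05,40)
    print(m.get_width(),m.get_grip_force(),m.get_position(),m.get_time())
    m.servo_line([*m.get_position()[:2],.20],rate=.15)
    print(m.get_width(),m.get_contact_force())
    j=np.array([.4684,-.0325]);psij=np.arctan2(j[1],j[0])+np.pi/2
    m.move_to([*j,.20],ori(psij))
    c=snap(m);pickle.dump(c,open("jac.pkl","wb"));cv2.imwrite("pics/w2.png",c["image"][:,:,::-1])
    print(m.get_time(),m.get_position(),m.get_width())
E
```

```text
[0.50978144 0.27256714 0.085     ]
[(array([0.5105583 , 0.26941206]), np.int64(90), np.float64(0.0004889925358154675)), (array([0.51034641, 0.27023548]), np.int64(153), np.float64(0.00045728677198856747)), (array([0.51023219, 0.27040731]), np.int64(154), np.float64(0.0004037011942049847)), (array([0.51002347, 0.27069898]), np.int64(158), np.float64(0.00045483758909700434))]
[0.5102893 0.2703214]
[0.07393033 0.97275345 0.35441442]
0.06526986623505733 43.67782523855567 [0.51063212 0.27049886 0.06907453] 3.6583
0.06492063743639125 [-0.40590213 -0.8713596  -1.92220003]
5.9083 [ 0.46899284 -0.03168223  0.20000588] 0.06571444225151526
```

View pics/w2.png

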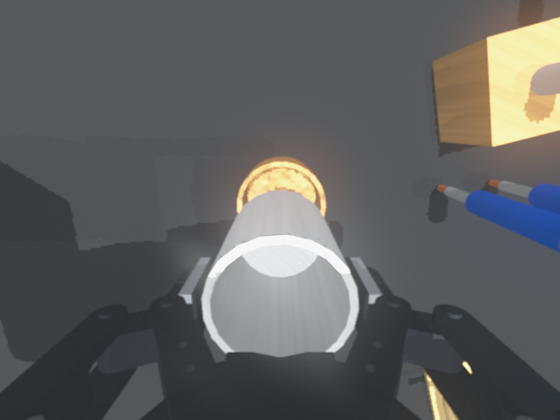

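The cup is held upright, its rim at about (280,300). The jacket rim arc shows behind it at (281,190). Next I fit both from this view, then lower.

```bash
python3 - <<'E' 2>&1 | grep -v -i warn
from h import *
from rig import manip as m
c=pickle.load(open("jac.pkl","rb"))
J=[rim(c,(5,60,v),(30,255,255),.05,(.4684,-.0325),.043) for v in(90,120,150)];print(J)
K=[rim(c,(0,0,v),(179,70,255),.216,m.get_position()[:2],.033) for v in(150,180,210)];print(K)
E
```

```text
[(array([ 0.4701141 , -0.02990945]), np.int64(153), np.float64(0.0009674802196132303)), (array([ 0.47011501, -0.02992482]), np.int64(153), np.float64(0.0009628235147909218)), (array([ 0.47003079, -0.03095062]), np.int64(152), np.float64(0.0009087404762941801))]
[(array([ 0.47149893, -0.02188968]), np.int64(337), np.float64(0.0010899141170276551)), (array([ 0.46901098, -0.03133441]), np.int64(272), np.float64(0.0007627526057088489)), (array([ 0.46902159, -0.03249201]), np.int64(309), np.float64(0.000604493508689738))]
```

```bash
python3 - <<'E' 2>&1 | grep -v -i warn
from h import *
from rig import manip as m
x,y=.4692,-.0317
o=m.get_ee_rot();f0=m.get_contact_force()
m.servo_line([x,y,.13],o,rate=.15)
for z in(.10,.085,.078,.076,.0755):
    m.servo_line([x,y,z],o,rate=.06); f=m.get_contact_force()-f0; print(z,f.round(2),m.get_position().round(4))
    if f[2]>4 or np.hypot(f[0],f[1])>6: break
if z<.079:
    m.command_gripper(.085); print(m.get_width(),m.get_time())
    m.servo_line([x,y,.20],o,rate=.2)
    p=np.array([.4693,-.2485]);m.move_to([*p,.25],ori(np.arctan2(p[1],p[0])+np.pi/2))
    c=snap(m);pickle.dump(c,open("can.pkl","wb"));t=snap(m,"top");pickle.dump(t,open("top1.pkl","wb"))
    w=c["image"];T=cv2.resize(t["image"][220:290,220:380],(640,280))[:, :560]
    cv2.imwrite("pics/w3.png",np.vstack([w[:300],T])[:,:,::-1]); print(m.get_time(),m.get_position())
    for v in(150,190,220):print(rim(c,(0,0,v),(179,60,255),.118,p,.024))
E
```

```text
0.1 [-1.68 -1.31  0.66] [ 0.4691 -0.0317  0.0998]
0.085 [-1.72 -0.4   0.76] [ 0.4688 -0.0317  0.0845]
0.078 [ 0.62 -0.46  0.77] [ 0.4689 -0.0317  0.0777]
0.076 [-0.42  0.18  0.67] [ 0.4692 -0.0317  0.076 ]
0.0755 [-0.1  -0.68 -1.09] [ 0.4692 -0.0317  0.0755]
0.08503464607233174 8.6833
10.45 [ 0.46907456 -0.24688238  0.24907145]
(array([ 0.47070777, -0.24897833]), np.int64(111), np.float64(0.0007571652383175131))
(array([ 0.47087917, -0.24912449]), np.int64(160), np.float64(0.0007112826938579392))
(array([ 0.47060805, -0.24982848]), np.int64(140), np.float64(0.0002844772759870645))
```

View pics/w3.png

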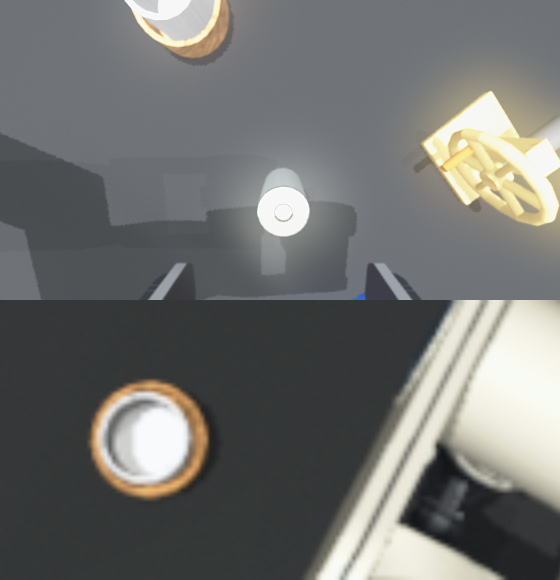

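The cup sits in the jacket, and the can lid and ring show at (283,211) in the wrist view. Next: fit the cup's rim from the top view and grasp the can.

```bash
python3 - <<'E' 2>&1 | grep -v -i warn
from h import *
from rig import manip as m
t=pickle.load(open("top1.pkl","rb"))
for v in(110,150,180):print("cup",rim(t,(0,0,v),(179,70,255),.091,(.4692,-.0317),.033))
p=(.4707,-.2493);o=m.get_ee_rot()
m.servo_line([*p,.15],o,rate=.2);m.servo_line([*p,.104],o,rate=.1);print(m.get_contact_force())
m.command_gripper(.035,60);q=m.get_position();print(m.get_width(),m.get_grip_force(),q)
m.servo_line([q[0],q[1],.24],rate=.15);print(m.get_width(),m.get_contact_force())
j=np.array([.469,-.0317]);psi=np.arctan2(j[1],j[0])+np.pi/2
m.move_to([*j,.24],ori(psi))
c=snap(m);pickle.dump(c,open("can2.pkl","wb"));s=snap(m,"side");pickle.dump(s,open("side2.pkl","wb"))
cv2.imwrite("pics/w4.png",np.hstack([c["image"][80:,100:460],cv2.resize(s["image"][110:280,170:350],(360,340))])[:,:,::-1])
print(m.get_time(),m.get_position(),m.get_width())
E
```

```text
cup (array([ 0.46710778, -0.03189834]), np.int64(64), np.float64(0.0008537593771039117))
cup (array([ 0.46743519, -0.03143305]), np.int64(61), np.float64(0.0007761783576859121))
cup (array([ 0.46746192, -0.03177508]), np.int64(61), np.float64(0.0008333181960075701))
[-0.7949036   0.05292128  0.39453999]
0.047056857244838955 60.84420204162598 [ 0.47102724 -0.2494995   0.10487639]
0.0466140495303166 [-0.53953137 -0.43530873 -4.60577196]
14.1833 [ 0.46939263 -0.03289581  0.23989801] 0.04665297004507647
```

View pics/w4.png

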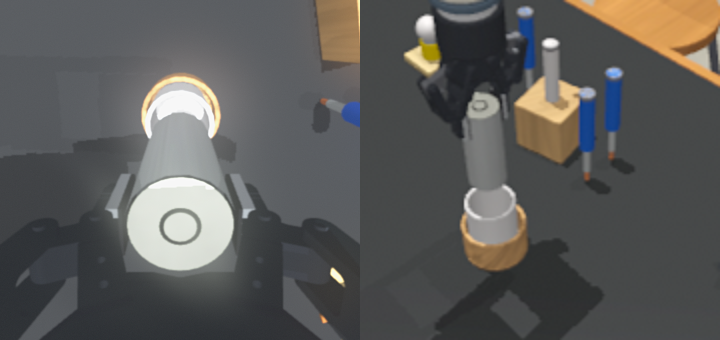

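The can is held upright above the cup: lid at about (281,300) in the full wrist frame, and the side view shows it in line with the cup. Next: a numeric check, then lower.

```bash
python3 - <<'E' 2>&1 | grep -v -i warn
from h import *
from rig import manip as m
c=pickle.load(open("can2.pkl","rb"))
for v in(140,170):print("lid",rim(c,(0,0,v),(179,60,255),.253,m.get_position()[:2],.024))
for v in(170,200,230):print("cup",rim(c,(0,0,v),(179,70,255),.091,(.469,-.0317),.033))
o=m.get_ee_rot();x,y=.469,-.0317;f0=m.get_contact_force()
m.servo_line([x,y,.205],o,rate=.12)
ok=True
for z in(.19,.175,.16,.145,.13,.121,.118,.1168,.1163,.1158):
    m.servo_line([x,y,z],o,rate=.06); f=m.get_contact_force()-f0; print(z,f.round(2),m.get_position().round(4))
    if f[2]>4 or np.hypot(f[0],f[1])>8: ok=z<.118;break
if ok:
    m.command_gripper(.085); print(m.get_width(),m.get_contact_force().round(2),m.get_time())
    m.servo_line([x,y,.25],o,rate=.2)
    c=snap(m);pickle.dump(c,open("lid.pkl","wb"));print(m.get_time())
    for v in(150,190,220):print("lid",rim(c,(0,0,v),(179,60,255),.129,(x,y),.024))
E
```

```text
lid (array([ 0.46945012, -0.03316721]), np.int64(392), np.float64(0.0007470896006003074))
lid (array([ 0.46935771, -0.03137285]), np.int64(231), np.float64(0.0008687667517246282))
cup (array([ 0.47268263, -0.02368219]), np.int64(204), np.float64(0.0009866829032955744))
cup (array([ 0.47275333, -0.02469761]), np.int64(223), np.float64(0.0010028633879208407))
cup (array([ 0.47177701, -0.0219717 ]), np.int64(167), np.float64(0.0011257845367187139))
0.19 [ 0.39  0.53 -0.11] [ 0.4688 -0.0316  0.1897]
0.175 [-0.05  1.34 -0.07] [ 0.4686 -0.0316  0.1745]
0.16 [-0.66  0.72  1.15] [ 0.4686 -0.0317  0.1595]
0.145 [-0.35  1.39 -0.14] [ 0.4687 -0.0317  0.1445]
0.13 [ 0.34  1.25 -0.1 ] [ 0.4686 -0.0317  0.1295]
0.121 [-0.33  1.05 -0.53] [ 0.4687 -0.0317  0.1206]
0.118 [ 0.42  0.92 -0.37] [ 0.4689 -0.0317  0.1179]
0.1168 [-0.05  1.15 -0.7 ] [ 0.469  -0.0317  0.1168]
0.1163 [-0.62  1.37  0.39] [ 0.469  -0.0317  0.1163]
0.1158 [-0.61  1.46  2.51] [ 0.4691 -0.0317  0.1159]
0.08488239403411704 [ 0.43 -0.02  0.51] 18.3917
19.2667
lid (array([ 0.4687147 , -0.03115877]), np.int64(64), np.float64(0.00046464803191945646))
lid (array([ 0.46934389, -0.03125718]), np.int64(160), np.float64(0.0009212885252169118))
lid (array([ 0.46910082, -0.0299912 ]), np.int64(99), np.float64(0.0009566156550649107))
```

The can is seated, at 2.5 N contact, and its lid is at about (0.469,-0.031). Next I hover over the probe.

```bash
python3 - <<'E' 2>&1 | grep -v -i warn
from h import *
from rig import manip as m
p=np.array([.673,.058]);psi=np.arctan2(p[1],p[0])+np.pi/2
m.move_to([*p,.30],ori(psi)); m.command_gripper(.05)
c=snap(m);pickle.dump(c,open("pr.pkl","wb"));cv2.imwrite("pics/w5.png",c["image"][:,:,::-1])
t=snap(m,"side");pickle.dump(t,open("side3.pkl","wb"))
print(m.get_time(),m.get_position(),proj(c,[*p,.18]),proj(c,[*p,.08]))
for v in(110,140,170,200,230):print(rim(c,(0,0,v),(179,60,255),.18,p,.011))
l=pickle.load(open("lid.pkl","rb"));g=cv2.cvtColor(l["image"],cv2.COLOR_RGB2GRAY)
u,v=proj(l,[.469,-.0315,.129]).astype(int);print(u,v);pa=g[v-14:v+15,u-14:u+15];print(pa[14,:],pa[:,14])
E
```

```text
20.7167 [0.67293787 0.05787987 0.30019291] [280.18822299 213.36269729] [280.16419741 189.26858994]
(array([0.67557772, 0.05624247]), np.int64(63), np.float64(0.0010791954466623712))
(array([0.67510757, 0.06001455]), np.int64(60), np.float64(0.0004650919922256578))
(array([0.67502499, 0.06080079]), np.int64(103), np.float64(0.0007387957353794723))
(array([0.67503612, 0.06041271]), np.int64(70), np.float64(0.0008010596837159601))
(array([0.67564528, 0.05952588]), np.int64(62), np.float64(0.0007789442797102416))
280 213
[247 247 247 248 248 204 222 249 248 247 247 247 247 247 247 247 247 247
 247 247 247 248 249 209 219 249 248 247 247] [247 247 247 247 248 249 230 175 244 249 248 247 247 247 247 247 247 247
 247 247 247 248 246 227 166 158 217 234 236]
```

View pics/w5.png

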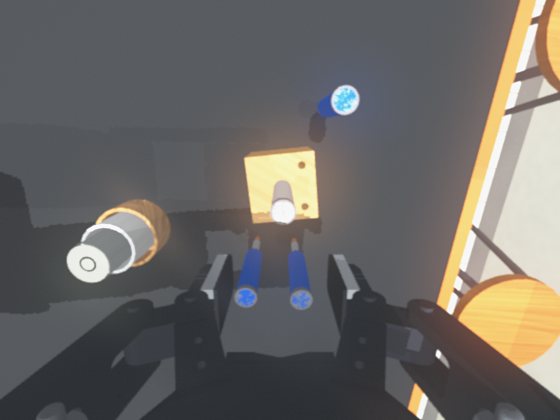

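The white probe's handle top is at (283,211). The blue ones at (246,297), (301,298) and (345,100) stay clear of the descent. Next: grasp, pull up and carry to above the mark.

```bash
python3 - <<'E' 2>&1 | grep -v -i warn
from h import *
from rig import manip as m
p=np.array([.6751,.0600]);o=m.get_ee_rot()
m.servo_line([*p,.21],o,rate=.15);m.servo_line([*p,.138],o,rate=.08);print(m.get_contact_force().round(2))
m.command_gripper(.012,60);q=m.get_position();print(m.get_width(),m.get_grip_force(),q,m.get_contact_force().round(2))
m.servo_line([q[0],q[1],.16],rate=.06);print(m.get_contact_force().round(2))
m.servo_line([q[0],q[1],.29],rate=.15)
j=np.array([.469,-.0313])
m.servo_line([*j,.29],ori(np.arctan2(j[1],j[0])+np.pi/2),rate=.12)
m.hold(.5)
d={n:snap(m,n) for n in("wrist","side","top")};pickle.dump(d,open("d6.pkl","wb"))
print(m.get_time(),m.get_position(),m.get_width(),m.get_contact_force().round(2))
w=d["wrist"]["image"][60:,100:460]
P=m.get_position();u=proj(d["side"],[P[0],P[1],.15]).astype(int);print(u)
s=d["side"]["image"][u[1]-45:u[1]+45,u[0]-55:u[0]+55]
cv2.imwrite("pics/w6.png",np.hstack([w,cv2.resize(s,(440,360),interpolation=cv2.INTER_CUBIC)])[:,:,::-1])
E
```

```text
[0.3  0.08 0.11]
0.020561880275361943 56.02872848510742 [0.6753335  0.05998616 0.13879282] [-1.85  0.02  5.98]
[-0.14  0.51 -1.5 ]
27.1083 [ 0.4690145  -0.03128891  0.29002708] 0.020875903653549282 [-0.19  0.3  -0.55]
[232 193]
```

View pics/w6.png

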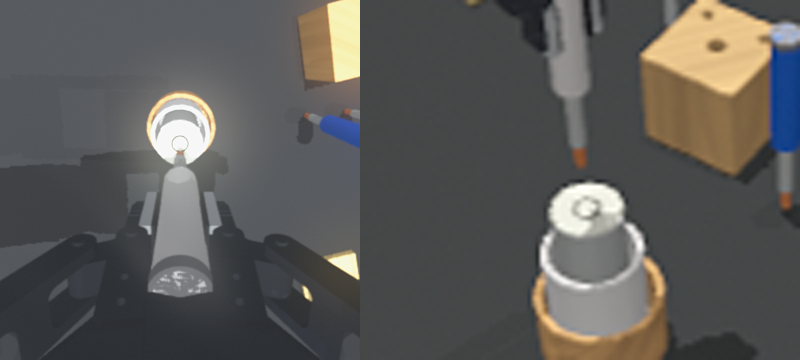

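The probe hangs above the lid. In full-frame pixels, the copper tip is at side (232,188) and wrist (280,212), and the ring is at side (234,200) and wrist (280,204). Next I measure the tip-to-ring offset in both views.

```bash
python3 - <<'E' 2>&1 | grep -v -i warn
from h import *
from rig import manip as m
d=pickle.load(open("d6.pkl","rb"));P=d["side"]["pose"][0]
tips={}
for n,z0 in(("side",(232,188)),("wrist",(280,212))):
    c=d[n];im=c["image"];h=cv2.cvtColor(im,cv2.COLOR_RGB2HSV)
    x,y=z0;S=im[y-7:y+7,x-6:x+7];hs=h[y-7:y+7,x-6:x+7]
    mk=(hs[...,1]>90)&((hs[...,0]<16)|(hs[...,0]>170));v,u=np.nonzero(mk)
    print(n,"copper n",len(u),"mean",u.mean()+x-6,v.mean()+y-7,"rows",v.min()+y-7,v.max()+y-7,
      "pred tip mid",proj(c,[*P[:2],.1712]),"tip",proj(c,[*P[:2],.1662]),"handle bottom",proj(c,[*P[:2],.2312]))
    cop=np.array([u.mean()+x-6,v.mean()+y-7]);tips[n]=cop
    # axis: handle/stem edges by row (side)
    g=cv2.cvtColor(im,cv2.COLOR_RGB2GRAY).astype(float)
    # ring: dark pixels inside lid
    r=proj(c,[.469,-.0313,.129]);X,Y=np.meshgrid(np.arange(560),np.arange(420))
    W=onplane(c,np.c_[X.ravel(),Y.ravel()],.129)[:,:2];dd=np.hypot(*(W-[.469,-.0313]).T)
    k=dd<.015;wt=np.clip(np.percentile(g.ravel()[k],80)-15-g.ravel()[k],0,None);W=W[k]
    print(n,"ring centroid",(W*wt[:,None]).sum(0)/wt.sum(), "px pred",r)
    if n=="side":
        print(g[192:208,222:246].astype(int))
        for row in(160,168,176,182):
            print(row,g[row,218:244].astype(int))
print("tip mid tri",tri(d["side"],tips["side"],d["wrist"],tips["wrist"]))
l=pickle.load(open("lid.pkl","rb"));g=cv2.cvtColor(l["image"],cv2.COLOR_RGB2GRAY).astype(float)
X,Y=np.meshgrid(np.arange(560),np.arange(420));W=onplane(l,np.c_[X.ravel(),Y.ravel()],.129)[:,:2]
q=np.array([.469,-.0313])
for _ in range(4):
    k=np.hypot(*(W-q).T)<.0125;wt=np.clip(240-g.ravel()[k],0,None);q=(W[k]*wt[:,None]).sum(0)/wt.sum()
print("ring from lid view",q)
E
```

```text
side copper n 16 mean 231.5 186.8125 rows 185 189 pred tip mid [232.18506402 187.71517573] tip [232.36086852 189.17369521] handle bottom [229.97523334 169.38185054]
side ring centroid [ 0.46838121 -0.03572965] px pred [233.62964877 199.71730442]
[[ 71  71  71  71  71  71  71  69  69  68  67  66  66  66  68  69  70  70
   70  70  72  70  71  71]
 [ 71  71  71  70  70  69  66  63  61  57  54  99 122  92  56  59  62  65
   69  69  70  71  71  71]
 [ 71  71  70  70  68  63  57 145 175 229 252 252 246 241 243 228 174  89
   61  66  69  70  71  71]
 [ 71  71  70  67  60 146 220 248 251 254 254 254 250 245 247 244 241 224
  171  91  66  70  71  71]
 [ 71  71  68  61 136 219 243 245 246 246 246 247 245 244 243 242 243 244
  242 192  59  68  70  71]
 [ 70  69  63 137 218 242 242 241 243 245 217 183 204 216 233 242 240 241
  246 215 125  64  70  71]
 [ 70  67  98 214 244 242 241 242 216 185 216 234 221 173 164 223 241 240
  242 243 194  60  69  70]
 [ 69  64 101 219 244 240 240 242 197 200 240 244 243 239 182 207 242 240
  241 248 211  96  67  70]
 [ 69  63 176 233 243 240 241 228 183 217 244 
[... 845 characters left out ...]
 71  71  71  71  70  71  70]
168 [ 71  71  71  69  71  68  88 129 144 145 145 144 142 138 134 127  97  68
  71  71  70  71  71  71  71  71]
176 [ 71  71  70  70  71  71  71  71  70  68  94 117 121 117  97  74  70  70
  71  72  71  71  71  70  71  70]
182 [ 70  71  70  70  71  71  70  71  71  70  69 103 121 120 113  90  70  71
  71  71  71  71  70  71  71  71]
wrist copper n 3 mean 280.0 212.0 rows 212 212 pred tip mid [279.80750772 214.14725386] tip [279.8139248  212.49049069] handle bottom [279.70559371 240.45944744]
wrist ring centroid [ 0.46836976 -0.03961796] px pred [279.84425573 201.8866364 ]
tip mid tri [ 0.46922811 -0.02892684  0.17257702]
ring from lid view [ 0.46885797 -0.03624222]
```

```bash
python3 - <<'E' 2>&1 | grep -v -i warn
from h import *
def ring(c,z=.129,q=(.469,-.0313)):
    g=cv2.cvtColor(c["image"],cv2.COLOR_RGB2GRAY);bh=cv2.morphologyEx(g,cv2.MORPH_BLACKHAT,np.ones((5,5),np.uint8)).astype(float)
    X,Y=np.meshgrid(np.arange(560),np.arange(420));W=onplane(c,np.c_[X.ravel(),Y.ravel()],z)[:,:2];b=bh.ravel()
    from scipy.optimize import least_squares
    q=np.array(q)
    for tol in(.005,.004,.003,.003):
        r=np.hypot(*(W-q).T);k=(abs(r-.008)<tol)&(b>12)
        q=least_squares(lambda s:np.sqrt(b[k])*(np.hypot(*(W[k]-s).T)-.008),q).x
    return q,k.sum()
l=pickle.load(open("lid.pkl","rb"));d=pickle.load(open("d6.pkl","rb"))
print("lid wrist",ring(l),l["pose"][0],onplane(l,(280.4,214.6),.129));print("now wrist",ring(d["wrist"]));print("side",ring(d["side"]))
c=d["side"];print("side tip at z.1712",onplane(c,(231.5,186.8),.1712))
E
```

```text
lid wrist (array([ 0.46862411, -0.03279275]), np.int64(116)) [ 0.46834716 -0.03164997  0.24924653] [[ 0.46864945 -0.03256846  0.129     ]]
now wrist (array([ 0.46855802, -0.03297893]), np.int64(91))
side (array([ 0.46860327, -0.03047887]), np.int64(31))
side tip at z.1712 [[ 0.4700041  -0.02771733  0.1712    ]]
```

```bash
python3 - <<'E' 2>&1 | grep -v -i warn
from h import *
from rig import manip as m
x,y=.4685,-.0329;o=m.get_ee_rot()
m.servo_line([x,y,.262],o,rate=.1)
def F():
    a=[]
    for _ in range(12): m.hold(.04);a.append(m.get_contact_force())
    return np.mean(a,0),np.std(a,0)[2]
f0,s=F();print(f0.round(2),s.round(2))
for z in(.256,.254,.252,.250,.248,.2468):
    m.servo_line([x,y,z],o,rate=.03);f,s=F();print(z,(f-f0).round(2),s.round(2),m.get_position().round(4))
    if f[2]-f0[2]>3.6:break
d={n:snap(m,n) for n in("wrist","side","top")};pickle.dump(d,open("d7.pkl","wb"))
s=d["side"]["image"];cv2.imwrite("pics/w7.png",np.hstack([d["wrist"]["image"][60:,100:460],cv2.resize(s[148:238,177:287],(440,360),interpolation=cv2.INTER_CUBIC)])[:,:,::-1])
print(m.get_time(),m.get_width(),m.get_grip_force())
E
```

```text
[ 0.08  0.19 -1.11] 0.43
0.256 [ 0.14 -0.09 -0.02] 0.6 [ 0.4685 -0.0329  0.2561]
0.254 [ 0.14 -0.44  0.23] 0.27 [ 0.4685 -0.0329  0.254 ]
0.252 [ 0.16 -0.24  1.33] 0.6 [ 0.4686 -0.0329  0.2521]
0.25 [ 0.85 -0.13  2.05] 0.43 [ 0.4685 -0.0329  0.25  ]
0.248 [ 0.7  -0.15  2.84] 0.29 [ 0.4685 -0.0329  0.248 ]
0.2468 [ 0.6  -0.15  3.28] 0.61 [ 0.4685 -0.0329  0.2468]
32.7917 0.020647236450955984 56.07132375240326
```

View pics/w7.png

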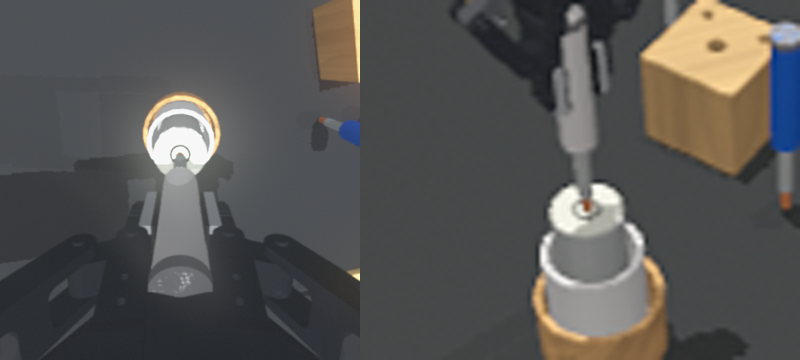

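The tip sits inside the ring in the side crop: its end is at (586,209) and the ring centre at (587,209). The push is about 3.2 N, which is about 6 mm in by both force and height. Handing in.

```bash
python3 -c "
from rig import manip as m
m.hold(.3);print(m.get_contact_force(),m.get_time());print(m.sign_off())"
```

```text
[0.76435985 0.47445606 2.05566636] 33.0917
the job is handed in; nothing more can be done
None
```

The job is handed in at 33 s: the cup sits in the jacket, the can in the cup, and the upright probe is still gripped with its tip about 6 mm (half-way) in on the ring's centre, judged from force, height and the camera views.

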